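Crisscross tightening of a port cover on a welding table

ROBOT

A 7-joint arm with a two-finger parallel gripper is mounted at the origin on the work surface. World frame = base frame: x ahead of the robot, y to its left, z up, the work surface at z = 0. Lengths are in m, angles in rad, forces in N, time in s.
With the tool pointing down it reaches from about 0.425 to 1.025 m from the base axis. Payload 3.6 kg.
Tool frame: the origin (TCP) lies between the finger pads; the fingertips stand 19 mm ahead of it and the grasp point (between the pads) is the TCP (manip.finger_overhang is the distance from the TCP to the fingertips, in m); z points along the fingers, y is the line along which they close (so a half turn about z gives the same grasp; the last joint's range is limited). The gripper opens to 85 mm and grips with 20 to 120 N. Pads are 22 mm wide; open, the fingers measure 114 mm over their backs; the gripper's body (76 mm by 85 mm) begins 54 mm behind the grasp point. The pads swing forward as they close: fully open they stand 13 mm farther back than shut.
Start: joints at [-1.44, 0.591, 0.048, 1.609, -0.033, 0.943, -0.034], TCP at [0.161, 0.707, 0.222] pointing down, gripper open.
Joint ranges: [-2.69, 2.69], [-0.47, 2.24], [-1.27, 1.36], [0.19, 2.51], [-1.53, 4.68], [0.08, 2.07], [-3.09, 3.09]. Speed limits (rad/s): [2.57, 2.57, 3.14, 3.14, 3.14, 3.14, 3.14].

INTERFACE

Orientations are given as a unit quaternion [x, y, z, w].
In Python, from workcell import manip gives the robot as it stands. The module is installed in compiled form; this text tells all that it offers.
- The arm moves only by the tool arm_command, never from a script. Its argument "rows" is one flat list of numbers, 7 for each row, row after row: the shift along the tool's x, y, z as a fraction of full scale, then the turn, a rotation vector about the tool's x, y, z as a fraction of full scale, then the closure, from -1 (fully open) to 1 (shut), so that 0 is half open. In form: [dx, dy, dz, ax, ay, az, claw, dx, dy, dz, ax, ay, az, claw, ...]. A call has 1 to 12 rows; each row shifts and turns the commanded pose from where the row before left it, along the tool's axes as they then stand; what a row does not reach is not made up. Full scale, the value 1, is 150 mm for a shift and 0.5 rad for a turn. A row lasts 1/12 s, in which the tool goes at most 41.7 mm and 7.16 degrees, less where a joint would pass 70% of its speed; a pose out of reach is approached as far as the arm can. A call with a number of a shift or a turn outside -1 to 1 is refused whole. A call with a gripper value outside its range is refused whole. The fingers move at their own pace and stop on an object; "grip_force" is the grip in N (left out, the last holds). Time passes only in rows, so rows that do not move let the fingers close. It gives the time, the measured TCP pose, the force, the opening and the grip force at its end, in the units of the state.
- manip.get_state(): the state, without advancing time (a new reading comes with each control period).
- manip.capture(name): name is "scene" or "top" or "wrist"; returns the picture (480x640x3 uint8, red, green, blue); there is no depth.
- manip.get_calibration(name): a dict with "mtx" (3x3 intrinsics, pixels), "R" (3x3) and "t" (3): a world point X has camera coordinates R X + t; the wrist camera has in their place "hand_eye" (4x4, takes a point from camera to tool coordinates, whose origin is the TCP and whose axes are the flange's). Camera axes: x right, y down, z forward; pixel columns grow to the right and rows downward; lengths in m; the calibration is good to about 2 mm. The wrist camera is an equidistant fisheye: a pixel r from the principal point sees the ray r / f radians off the axis. A picture is of the moment at which its call begins: read the wrist's pose just before it. get_calibration takes no time and is no camera call.
- manip.job_done(): hands the job in; it is judged then, once.
Trained networks look in the newest picture that a camera, given by its name, has taken for a name from the list of things; names that differ only in an ending like _2 or _b are one class to them, and where a whole thing is asked for, a point or a joint stands for the part that bears it (a point fixed in the world has none). Each returns a list of dicts, best first, with "score" (0 to 1); they miss things now and then, are a little off and sometimes report something else, mostly with a low value. They report only what shows in the picture. A call takes as long as a camera call.
- manip.recognise(thing, camera): "uv" ([column, row] in pixels, amid what is visible of it).
The state is a dict: "t": time; "joint_positions": joint angles; "joint_vel": joint speeds; "joint_efforts": joint torques, N m; "ee_pos": TCP position; "eef_rot": TCP orientation; "force": force on the tool from outside, world axes, zero at the start; "wrist_torque": the same for the moment, N m; "opening": opening from 0.0 (shut) to 1.0 (fully open); "gripper_force": force on a finger pad.
Only numpy, scipy, OpenCV 4.12 (cv2) and the standard library are available. Lean on these libraries where they do the work, as an engineer would, in place of code of your own. Each camera call takes 0.05 s, during which the arm holds its last target. There are 200 camera calls.

TASK

The square cover plate on the welding table is on its last round of tightening: the corner screw whose bar handle already points to the middle of the plate has had its small turn. Carry on crisscross so that the plate seats flat: first turn the screw diagonally opposite that one clockwise to its stop, and only then the other two, in either order, until all the bar handles point to the middle of the plate.

Things in the scene. Friction and masses are not known exactly. Their poses are not given: they have to be found in the camera images.
- cover: Bare metal plate, 200 mm square, on a fixed grey housing, upper face 38 mm above the table, any yaw. Origin at table height under its centre; x and y run along its DIAGONALS. Corner screws 105 mm from the centre at +x (already tight, does not turn), -x (screw_b), +y (screw_c), -y (screw_d). Loose washer and nut on it are under 10 mm high. A smaller two-screw cap nearby is not part of the job.
- screw_b: Black bar handle of the screw opposite the tight one; tighten it first. Origin on its vertical axis, 42 mm above the table, under a round steel skirt 40 mm across and 9 mm high. On it the bar to pinch: 56 mm long along x, 14 mm wide along y, from 9 to 42 mm above the origin. Tight: at its stop, the bar in line with the cover's centre, x pointing away from the centre.
- screw_c: The same handle at the cover's +y corner, for after screw_b. All three start 54 to 69 degrees short of tight: the bar is swung that far counter-clockwise, seen from above, from the line to the cover's centre. They turn clockwise from there to a hard stop at tight, against light friction (0.08 N m, no spring), and stay where left.
- screw_d: The same handle at the cover's -y corner, for after screw_b, in either order with screw_c. Same size, frame, start and stop as the others.

How it is judged:
On the way:
1. the screw opposite the tight one is turned to its stop while the other two have not yet been turned (less than about 15 degrees) (angle between the x axis of screw_b and the x axis of cover, either way round below 0.2 rad and angle between the x axis of each of screw_c, screw_d and the y axis of cover, either way round above 0.68 rad), for 0.2 s.
At the end, for the whole second after the job is handed in: all three screws stand tight: each bar handle within 11 degrees (0.2 rad) of the line through the cover's centre, the opposite one having been tightened first (angle between the x axis of screw_b and the x axis of cover, either way round below 0.2 rad and angle between the x axis of each of screw_c, screw_d and the y axis of cover, either way round below 0.2 rad); the robot touches nothing.
It also fails if it takes over 48 s, if anything falls off the work surface, if the arm or the gripper's body presses on something with over 40 N, if the wrist force passes 120 N, or if a joint passes its speed limit or range.

## Working session

There is one attempt and no reset: what is moved stays moved. The work goes in short steps, Python scripts to look and compute and a tool call to move; the robot and the scene stay as the last step left them, time stands still between calls to the robot, and variables do not carry over. Pictures are saved under pics/ and viewed, at most 10 in all, crops included, and the job is handed in when it is done.

Besides the shell and the picture viewer there is one more tool, called as name(argument=value, ...) on one line, values as JSON. arm_command: Moves the arm, as the interface text tells. Shift numbers are shares of 150 mm and turn numbers shares of 0.5 rad, none past 1 either way. Its arguments: {"type":"object","properties":{"rows":{"type":"array"},"grip_force":{"type":"number"}},"required":["rows"]}

```bash
mkdir -p pics; python3 - <<'E'
from workcell import manip
import cv2,numpy as np
s=manip.get_state(); print(s['t'],s['ee_pos'],s['eef_rot'],s['opening'])
for c in ['top','scene']:
    im=manip.capture(c); cv2.imwrite(f'pics/{c}0.png',im[:,:,::-1])
    for th in ['cover','screw_b']:
        print(c,th,[(np.round(d['uv']).tolist(),round(d['score'],2)) for d in manip.recognise(th,c)])
    k=manip.get_calibration(c); print(k['mtx'].round(1).tolist(),k['R'].round(3).tolist(),k['t'].round(3).tolist())
print(manip.get_calibration('wrist'), manip.finger_overhang)
E
```

```text
0.0 [0.16073137 0.70605619 0.22103203] [ 1.11650943e-01  9.93746828e-01 -1.14303743e-03 -5.12858294e-05] 1.0014459551024875
top cover [([470.0, 286.0], 0.97)]
top screw_b [([546.0, 253.0], 0.87), ([402.0, 314.0], 0.71), ([503.0, 356.0], 0.61)]
[[504.7, 0.0, 333.6], [0.0, 504.7, 239.8], [0.0, 0.0, 1.0]] [[0.021, -1.0, -0.001], [-0.987, -0.02, -0.159], [0.159, 0.004, -0.987]] [0.028, 0.596, 0.641]
scene cover [([231.0, 334.0], 0.96)]
scene screw_b [([250.0, 257.0], 0.65), ([155.0, 298.0], 0.59), ([197.0, 380.0], 0.59)]
[[501.3, 0.0, 320.3], [0.0, 501.3, 232.1], [0.0, 0.0, 1.0]] [[0.83, 0.557, 0.02], [0.403, -0.574, -0.713], [-0.386, 0.6, -0.701]] [-0.49, -0.154, 1.011]
{'mtx': array([[371.64829954,   0.        , 314.10192072],
       [  0.        , 371.64829954, 241.70381378],
       [  0.        ,   0.        ,   1.        ]]), 'hand_eye': array([[ 6.50389353e-05, -9.45156395e-01, -3.26618102e-01,
         8.39139654e-02],
       [ 9.99998859e-01,  5.54478003e-04, -1.40540150e-03,
         2.19675349e-04],
       [ 1.50942677e-03, -3.26617638e-01,  9.45155352e-01,
        -1.51465949e-01],
       [ 0.00000000e+00,  0.00000000e+00,  0.00000000e+00,
         1.00000000e+00]])} 0.019
```

View pics/top0.png

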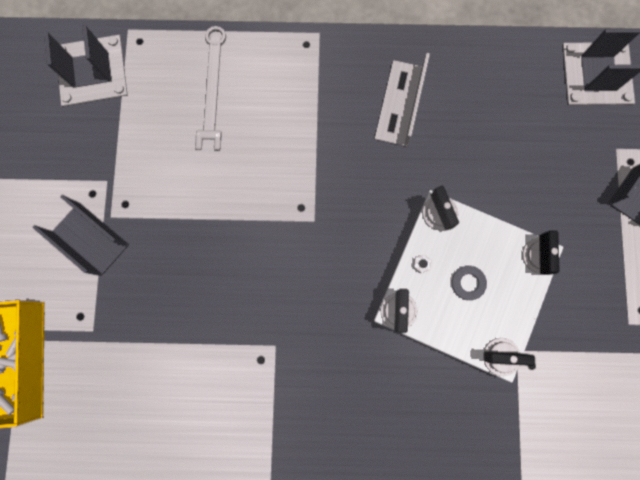

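View pics/scene0.png

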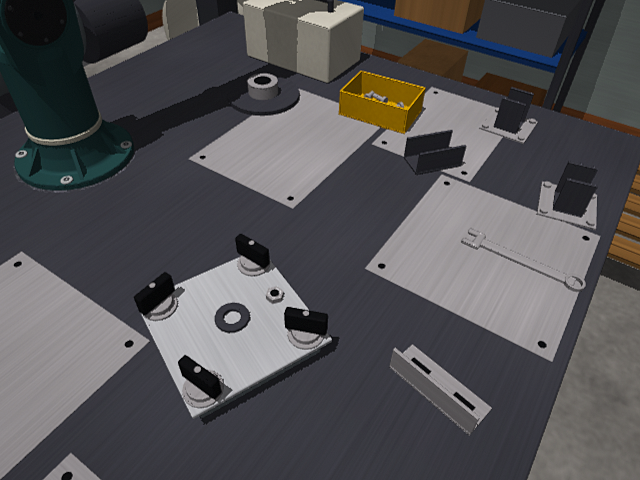

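The top view shows the tight screw at the far corner, about (443,208), because its bar is already in line with the centre (470,285). So screw_b is near, about (505,357), screw_c is left, about (402,312), and screw_d is right, about (544,253). The scene view agrees. Next I'll fit the plate pose.

```bash
cat > h.py <<'E'
from workcell import manip
import cv2,numpy as np
from scipy.spatial.transform import Rotation as Rn
def rectify(im,c,z,x0,x1,y0,y1,s=2000):
    """world-aligned view of plane z: up = +x, left = +y, s px per m"""
    k=manip.get_calibration(c); H=k['mtx']@np.c_[k['R'][:,:2],k['R'][:,2]*z+k['t']]
    A=np.array([[0,-1/s,x1],[-1/s,0,y1],[0,0,1]])
    return cv2.warpPerspective(im,H@A,(int((y1-y0)*s),int((x1-x0)*s)),flags=cv2.INTER_LINEAR|cv2.WARP_INVERSE_MAP)
E
python3 - <<'E'
from h import *
B=(.36,.72,-.34,.04); out=[]
for c in ['top','scene']:
    im=cv2.imread(f'pics/{c}0.png'); r=rectify(im,c,.038,*B)
    m=(cv2.cvtColor(r,cv2.COLOR_BGR2GRAY)>(170)).astype(np.uint8)
    m=cv2.morphologyEx(m,cv2.MORPH_OPEN,np.ones((7,7)))
    n,l,st,ce=cv2.connectedComponentsWithStats(m)
    i=l[int((B[1]-.57)*2000),int((B[3]+.15)*2000)] or 1+np.argmax(st[1:,4])
    p=cv2.findContours((l==i).astype(np.uint8),0,2)[0]; p=max(p,key=cv2.contourArea)
    (u,v),(w,h),a=cv2.minAreaRect(p); bx=cv2.boxPoints(((u,v),(w,h),a))
    print(c,'centre',B[1]-v/2000,B[3]-u/2000,'size',w/2,h/2,a)
    cv2.drawContours(r,[bx.astype(int)],0,(0,0,255),1); out.append(cv2.resize(r,(395,375)))
cv2.imwrite('pics/rect.png',np.hstack(out))
E
```

```text
top centre 0.5404515075683594 -0.14720504760742187 size 200.03021240234375 198.84298706054688 22.767263412475586
scene centre 0.5395466003417968 -0.14731222534179686 size 198.37774658203125 198.1333770751953 22.724103927612305
```

View pics/rect.png

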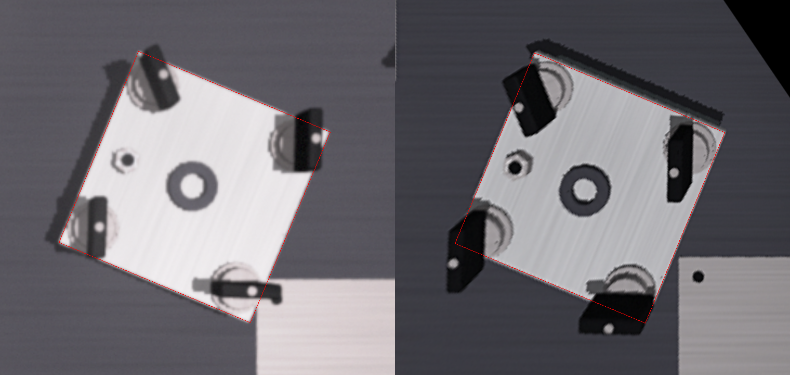

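```bash
cat >> h.py <<'E'
C=np.array([.5400,-.1472]); PSI=np.deg2rad(22.25)
def sc(a): a=PSI+np.deg2rad(a); return C+.105*np.array([np.cos(a),np.sin(a)])
b,c,d=sc(180),sc(90),sc(-90)
def tool(phi): # tool y at phi degrees, z down
    p=np.deg2rad(phi); x=[-np.sin(p),np.cos(p),0]; y=[np.cos(p),np.sin(p),0]
    return Rn.from_matrix(np.c_[x,y,[0,0,-1]])
def plan(way,start=None):
    """way: (x,y,z,phi,claw,rows) each; prints rows in tool axes"""
    s=manip.get_state(); p,R=(s['ee_pos'],Rn.from_quat(s['eef_rot'])) if start is None else (np.array(start[:3]),tool(start[3]))
    k=0
    for x,y,z,phi,cl,n in way:
        q=np.array([x,y,z]); w=(R.inv()*tool(phi)).as_rotvec()/n; st=(q-p)/n
        for i in range(n):
            v=R.inv().apply(st)/.15; print(', '.join(f'{g:.3f}' for g in np.r_[v,w/.5,cl])+','); R=R*Rn.from_rotvec(w)
            k+=1
            if k%12==0: print()
        p=q
def show():
    s=manip.get_state(); M=Rn.from_quat(s['eef_rot']).as_matrix()
    print(round(s['t'],2),s['ee_pos'].round(4),'phi',np.rad2deg(np.arctan2(M[1,1],M[0,1])).round(2),'tilt',M[:2,2].round(3),'open',round(s['opening'],3),'F',s['force'].round(1),s['wrist_torque'].round(2),'j7',s['joint_positions'][6].round(2))
E
python3 - <<'E'
from h import *
print(b,c,d); show()
plan([(.438,.438,.2,47,-1,10),(.55,.097,.17,20,-1,9),(b[0],b[1],.15,0,-1,8)])
E
```

```text
[ 0.44281825 -0.1869581 ] [ 0.5002419  -0.05001825] [ 0.5797581  -0.24438175]
0.3 [0.1608 0.7066 0.2218] phi 77.18 tilt [-0.    -0.001] open 1.001 F [-0.4 -0.5  0.7] [ 0.01  0.01 -0.03] j7 -0.03
-0.220, -0.134, 0.015, -0.000, 0.000, 0.105, -1.000,
-0.227, -0.122, 0.015, -0.000, 0.000, 0.105, -1.000,
-0.233, -0.110, 0.015, -0.000, 0.000, 0.105, -1.000,
-0.238, -0.097, 0.015, -0.000, 0.000, 0.105, -1.000,
-0.243, -0.085, 0.015, -0.000, 0.000, 0.105, -1.000,
-0.247, -0.072, 0.015, -0.000, 0.000, 0.105, -1.000,
-0.251, -0.059, 0.015, -0.000, 0.000, 0.105, -1.000,
-0.253, -0.045, 0.015, -0.000, 0.000, 0.105, -1.000,
-0.255, -0.032, 0.015, -0.000, 0.000, 0.105, -1.000,
-0.257, -0.018, 0.015, -0.000, 0.000, 0.105, -1.000,
-0.233, -0.128, 0.022, -0.000, 0.000, 0.105, -1.000,
-0.239, -0.116, 0.022, -0.000, 0.000, 0.105, -1.000,

-0.245, -0.103, 0.022, -0.000, 0.000, 0.105, -1.000,
-0.250, -0.090, 0.022, -0.000, 0.000, 0.105, -1.000,
-0.254, -0.077, 0.022, -0.000, 0.000, 0.105, -1.000,
-0.258, -0.063, 0.022, -0.000, 0.000, 0.105, -1.000,
-0.261, -0.050, 0.022, -0.000, 0.000, 0.105, -1.000,
-0.263, -0.036, 0.022, -0.000, 0.000, 0.105, -1.000,
-0.265, -0.022, 0.022, -0.000, 0.000, 0.105, -1.000,
-0.192, -0.165, 0.017, -0.000, 0.000, 0.087, -1.000,
-0.199, -0.156, 0.017, -0.000, 0.000, 0.087, -1.000,
-0.205, -0.148, 0.017, -0.000, 0.000, 0.087, -1.000,
-0.212, -0.138, 0.017, -0.000, 0.000, 0.087, -1.000,
-0.218, -0.129, 0.017, -0.000, 0.000, 0.087, -1.000,

-0.223, -0.119, 0.017, -0.000, 0.000, 0.087, -1.000,
-0.228, -0.110, 0.017, -0.000, 0.000, 0.087, -1.000,
-0.233, -0.100, 0.017, -0.000, 0.000, 0.087, -1.000,
```

arm_command(rows=[-0.22, -0.134, 0.015, 0, 0, 0.105, -1, -0.227, -0.122, 0.015, 0, 0, 0.105, -1, -0.233, -0.11, 0.015, 0, 0, 0.105, -1, -0.238, -0.097, 0.015, 0, 0, 0.105, -1, -0.243, -0.085, 0.015, 0, 0, 0.105, -1, -0.247, -0.072, 0.015, 0, 0, 0.105, -1, -0.251, -0.059, 0.015, 0, 0, 0.105, -1, -0.253, -0.045, 0.015, 0, 0, 0.105, -1, -0.255, -0.032, 0.015, 0, 0, 0.105, -1, -0.257, -0.018, 0.015, 0, 0, 0.105, -1, -0.233, -0.128, 0.022, 0, 0, 0.105, -1, -0.239, -0.116, 0.022, 0, 0, 0.105, -1], grip_force=40)

```text
t: 1.3
ee_pos: [0.4652, 0.3616, 0.1933]
eef_rot: [0.415, 0.91, 0.001, 0.001]
force: [0.2, 0.0, -1.4]
opening: 0.999
gripper_force: 0.0
```

arm_command(rows=[-0.245, -0.103, 0.022, 0, 0, 0.105, -1, -0.25, -0.09, 0.022, 0, 0, 0.105, -1, -0.254, -0.077, 0.022, 0, 0, 0.105, -1, -0.258, -0.063, 0.022, 0, 0, 0.105, -1, -0.261, -0.05, 0.022, 0, 0, 0.105, -1, -0.263, -0.036, 0.022, 0, 0, 0.105, -1, -0.265, -0.022, 0.022, 0, 0, 0.105, -1, -0.192, -0.165, 0.017, 0, 0, 0.087, -1, -0.199, -0.156, 0.017, 0, 0, 0.087, -1, -0.205, -0.148, 0.017, 0, 0, 0.087, -1, -0.212, -0.138, 0.017, 0, 0, 0.087, -1, -0.218, -0.129, 0.017, 0, 0, 0.087, -1])

```text
t: 2.3
ee_pos: [0.4834, -0.0813, 0.1574]
eef_rot: [0.66, 0.752, 0.0, 0.0]
force: [0.4, -1.0, 0.4]
opening: 0.999
gripper_force: 0.0
```

arm_command(rows=[-0.223, -0.119, 0.017, 0, 0, 0.087, -1, -0.228, -0.11, 0.017, 0, 0, 0.087, -1, -0.233, -0.1, 0.017, 0, 0, 0.087, -1, 0, 0, 0, 0, 0, 0, -1, 0, 0, 0, 0, 0, 0, -1, 0, 0, 0, 0, 0, 0, -1])

```text
t: 2.8
ee_pos: [0.4442, -0.1862, 0.1497]
eef_rot: [0.707, 0.708, 0.0, -0.0]
force: [-0.3, 0.3, -0.0]
opening: 1.0
gripper_force: 0.0
```

```bash
python3 - <<'E'
from h import *
show()
im=manip.capture('wrist'); cv2.imwrite('pics/w1.png',im[:,:,::-1])
plan([(b[0],b[1],.15,0,-1,2),(b[0],b[1],.076,0,-1,4)])
E
```

```text
2.8 [ 0.4442 -0.1862  0.1497] phi 0.09 tilt [0. 0.] open 1.0 F [-0.3  0.3 -0. ] [ 0.   -0.02 -0.06] j7 0.64
-0.006, -0.006, -0.001, 0.001, -0.001, 0.004, -1.000,
-0.006, -0.006, -0.001, 0.001, -0.001, 0.004, -1.000,
0.000, -0.000, 0.123, 0.000, 0.000, -0.000, -1.000,
0.000, -0.000, 0.123, 0.000, 0.000, -0.000, -1.000,
0.000, -0.000, 0.123, 0.000, 0.000, -0.000, -1.000,
0.000, -0.000, 0.123, 0.000, 0.000, -0.000, -1.000,
```

View pics/w1.png

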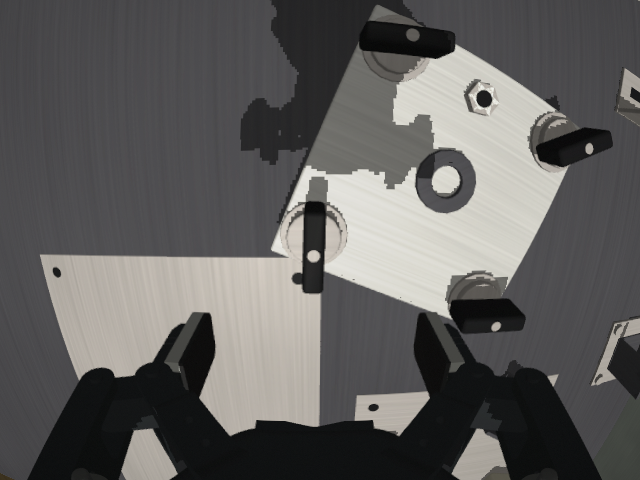

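The wrist view shows bar b upright at (314,250), midway between the fingers and parallel to the pads. I'll descend and pinch.

arm_command(rows=[-0.006, -0.006, 0.06, 0, 0, 0, -1, -0.006, -0.006, 0.1, 0, 0, 0, -1, 0, 0, 0.12, 0, 0, 0, -1, 0, 0, 0.12, 0, 0, 0, -1, 0, 0, 0.09, 0, 0, 0, -1, 0, 0, 0, 0, 0, 0, -1, 0, 0, 0, 0, 0, 0, 1, 0, 0, 0, 0, 0, 0, 1, 0, 0, 0, 0, 0, 0, 1, 0, 0, 0, 0, 0, 0, 1, 0, 0, 0, 0, 0, 0, 1, 0, 0, 0, 0, 0, 0, 1])

```text
t: 3.85
ee_pos: [0.4424, -0.1883, 0.0766]
eef_rot: [0.707, 0.708, 0.0, 0.0]
force: [-0.2, -0.6, -1.0]
opening: 0.14
gripper_force: 0.0
```

```bash
python3 - <<'E'
from h import *
show(); print(manip.get_state()['gripper_force'])
E
```

```text
3.85 [ 0.4424 -0.1883  0.0766] phi 0.1 tilt [ 0.001 -0.   ] open 0.14 F [-0.2 -0.6 -1. ] [-0.01  0.02 -0.02] j7 0.73
0.0
```

arm_command(rows=[0, 0, 0, 0, 0, 0, 1, 0, 0, 0, 0, 0, 0, 1, 0, 0, 0, 0, 0, 0, 1])

```text
t: 4.1
ee_pos: [0.4421, -0.1883, 0.0762]
eef_rot: [0.707, 0.708, 0.0, 0.0]
force: [-0.0, 1.4, -0.8]
opening: -0.002
gripper_force: 0.0
```

```bash
python3 - <<'E'
from h import *
show(); print(manip.get_state()['gripper_force'])
im=manip.capture('wrist'); cv2.imwrite('pics/w2.png',im[:,:,::-1])
E
```

```text
4.1 [ 0.4421 -0.1883  0.0762] phi 0.09 tilt [ 0. -0.] open -0.002 F [-0.   1.4 -0.8] [-0.04 -0.02 -0.  ] j7 0.73
0.0
```

View pics/w2.png

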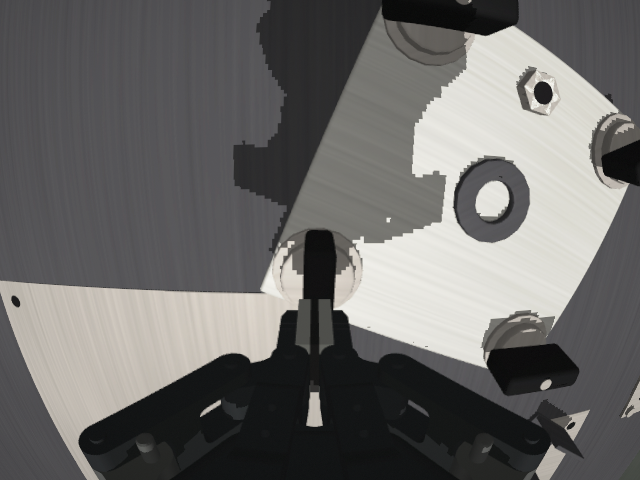

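The fingers shut with no bar between them, and the screw sits further along tool +x, about (318,270). I'll compare the model's projection with both wrist pictures.

```bash
cat >> h.py <<'E'
def wproj(P,s=None):
    s=s or manip.get_state(); k=manip.get_calibration('wrist'); he=k['hand_eye']
    T=np.eye(4); T[:3,:3]=Rn.from_quat(s['eef_rot']).as_matrix(); T[:3,3]=s['ee_pos']
    X=(np.linalg.inv(T@he)@np.r_[P,1])[:3]; th=np.arctan2(np.hypot(*X[:2]),X[2]); m=k['mtx']
    return m[:2,2]+m[0,0]*th*X[:2]/np.hypot(*X[:2])
E
python3 - <<'E'
from h import *
s=manip.get_state()
im=cv2.imread('pics/w2.png')
for n,P in dict(tcp=s['ee_pos'],tip=s['ee_pos']-[0,0,.019],btop=[*b,.084],bskirt=[*b,.051],cskirt=[*c,.051],dskirt=[*d,.051],centre=[*C,.038]).items():
    print(n,wproj(P,s).round(0))
print(manip.recognise('screw_b','wrist'))
h=manip.get_calibration('wrist')['hand_eye']; print(np.linalg.det(h[:3,:3]))
E
```

```text
tcp [313. 306.]
tip [313. 288.]
btop [315. 312.]
bskirt [315. 281.]
cskirt [435.  15.]
dskirt [521. 355.]
centre [487. 204.]
[{'uv': [318.5, 271.2], 'score': 0.9}, {'uv': [445.7, 18.7], 'score': 0.77}]
0.9999999999999973
```

```bash
python3 - <<'E'
from h import *
im=manip.capture('scene'); cv2.imwrite('pics/s2f.png',im[:,:,::-1])
k=manip.get_calibration('scene'); s=manip.get_state()
for n,P in dict(tcp=s['ee_pos'],tip=s['ee_pos']-[0,0,.019],btop=[*b,.084],bend1=[b[0],b[1]+.028,.084],bend2=[b[0],b[1]-.028,.084],bsk=[*b,.051]).items():
    q=k['mtx']@(k['R']@np.array(P)+k['t']); print(n,(q[:2]/q[2]).round(1))
    print('   wrist',wproj(P,s).round(0))
cv2.imwrite('pics/s2.png',cv2.resize(im[220:400,80:320,::-1],(800,600),interpolation=cv2.INTER_CUBIC))
E
```

```text
tcp [152.2 289.8]
   wrist [313. 306.]
tip [155.2 298.6]
   wrist [313. 288.]
btop [152.2 285.8]
   wrist [315. 312.]
bend1 [167.7 272.7]
   wrist [315. 254.]
bend2 [135.8 299.5]
   wrist [315. 362.]
bsk [157.3 301. ]
   wrist [315. 281.]
```

View pics/s2.png

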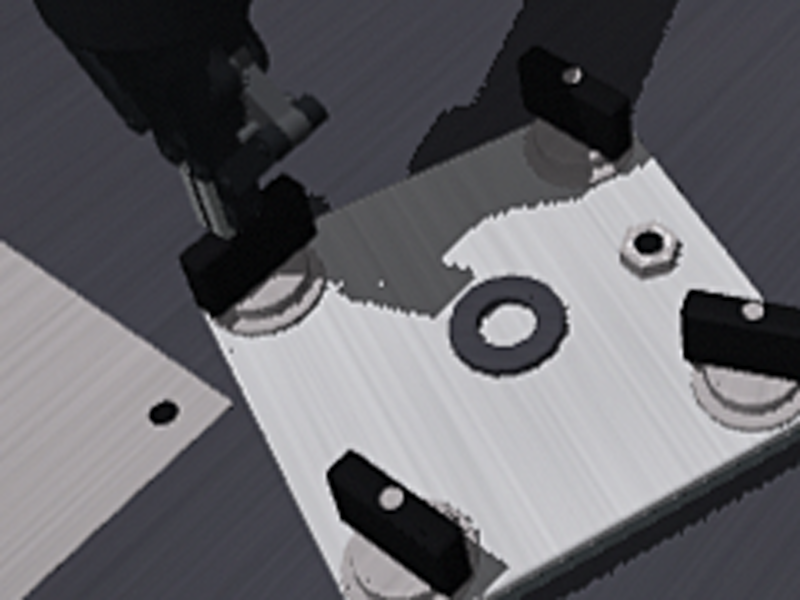

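The scene crop shows the shut fingers ending on top of bar b at about (220,237), with bar b itself where the model puts it. The fingertips seem higher than reported, so I'll fit the tool position from the wrist pictures.

```bash
python3 - <<'E'
from h import *
from scipy.optimize import least_squares
def corner(a): a=PSI+np.deg2rad(a); return np.r_[C+.14142*np.array([np.cos(a),np.sin(a)]),.038]
t=sc(0); S=manip.get_state()
o1=dict(p=[.4442,-.1862,.1497],pts=[([*b,.051],(315,233)),([*c,.051],(397,48)),([*d,.051],(477,294)),([*t,.051],(557,140)),(corner(180),(272,249)),(corner(90),(376,6))])
o2=dict(p=S['ee_pos'],pts=[([*b,.051],(318,268)),([*d,.051],(518,345)),(corner(180),(261,291)),([*c,.051],(432,28))])
for o in (o1,o2):
    def f(v,full=1):
        s=dict(ee_pos=np.array(o['p'])+v[:3],eef_rot=(Rn.from_rotvec(v[3:])*Rn.from_quat(S['eef_rot'])).as_quat() if len(v)>3 else S['eef_rot'])
        return np.concatenate([wproj(np.array(P),s)-uv for P,uv in o['pts']])
    r=least_squares(f,np.zeros(3)); print('raw',f(np.zeros(3)).round(0)); print('pos fix mm',(r.x*1e3).round(1),'rms',np.sqrt((r.fun**2).mean()).round(1))
    print('  res',r.fun.round(0))
print(S['joint_positions'].round(3))
E
```

```text
raw [-3.  6.  1. -3.  1. 12.  5.  4. -5.  2. -2. -3.]
pos fix mm [-2.6 -1.  11.5] rms 1.9
  res [ 0.  0.  1. -1. -1.  4. -1.  1.  0. -4. -0.  0.]
raw [ -3.  13.   3.  10.  -5.   2.   3. -13.]
pos fix mm [-2.3  1.9 13.1] rms 3.4
  res [ 1.  6. -3.  1.  2. -5. -0. -3.]
[ 0.104  0.556  0.275  2.263 -0.411  0.367  0.727]
```

```bash
python3 - <<'E'
from h import *
S=dict(ee_pos=np.zeros(3),eef_rot=[0,0,0,1])
for x in (-.011,0,.011):
  for z in (-.02,-.01,0,.01,.019): print(x,z,'shut',wproj(np.array([x,0,z]),S).round(0),'open',wproj(np.array([x,.0425,z]),S).round(0))
E
```

```text
-0.011 -0.02 shut [313. 351.] open [410. 348.]
-0.011 -0.01 shut [313. 338.] open [405. 336.]
-0.011 0 shut [313. 326.] open [401. 325.]
-0.011 0.01 shut [313. 316.] open [397. 315.]
-0.011 0.019 shut [313. 307.] open [394. 306.]
0 -0.02 shut [313. 330.] open [413. 328.]
0 -0.01 shut [313. 317.] open [408. 316.]
0 0 shut [313. 306.] open [403. 305.]
0 0.01 shut [313. 297.] open [399. 296.]
0 0.019 shut [313. 288.] open [395. 288.]
0.011 -0.02 shut [313. 307.] open [416. 305.]
0.011 -0.01 shut [313. 295.] open [411. 294.]
0.011 0 shut [313. 285.] open [406. 284.]
0.011 0.01 shut [313. 276.] open [401. 275.]
0.011 0.019 shut [313. 269.] open [397. 268.]
```

```bash
python3 - <<'E'
import cv2,numpy as np
a=cv2.imread('pics/w1.png')[290:450,60:580]; b=cv2.imread('pics/w2.png')[210:430,200:440]
b=cv2.resize(b,(640,587),interpolation=cv2.INTER_CUBIC); g=np.uint8(255*(b/255.)**.5)
cv2.imwrite('pics/w2c.png',g)
E
```

```text
(no output)
```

View pics/w2c.png

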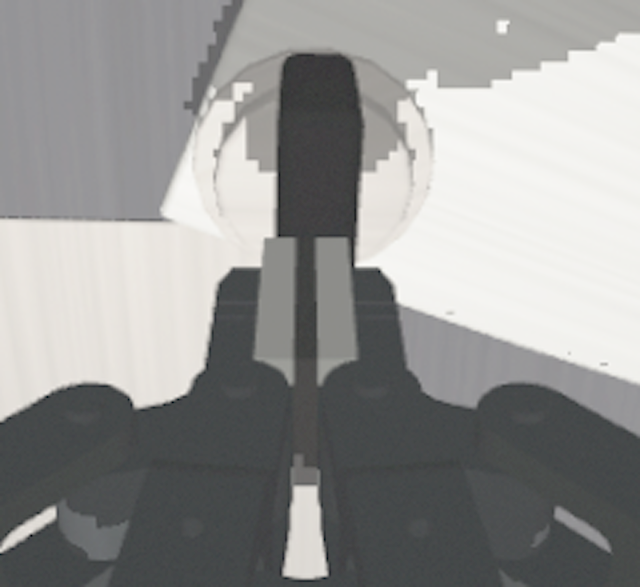

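The enlarged crop shows the shut fingertips ending around image row 299. That's well short of the told 19 mm overhang, and they are above the bar. I'll touch down gently on the bar top (z = 84 mm) to measure the true tip height.

arm_command(rows=[0, 0, 0.025, 0, 0, 0, 1, 0, 0, 0, 0, 0, 0, 1])

```text
t: 4.42
ee_pos: [0.4424, -0.1885, 0.0747]
eef_rot: [0.707, 0.707, 0.001, -0.0]
force: [-4.0, 3.0, 28.4]
opening: 0.0
gripper_force: 14.2
```

Contact came at reported z of about 0.0755, so the shut tips are near 0.084, about 9 mm above the reported TCP. I'll back off, open and go about 25 mm lower than before.

arm_command(rows=[0, 0, -0.07, 0, 0, 0, -0.3, 0, 0, -0.03, 0, 0, 0, -0.3, 0, 0, 0, 0, 0, 0, -0.3, 0, 0, 0, 0, 0, 0, -0.3, 0, 0, 0, 0, 0, 0, -0.3, 0, 0, 0.07, 0, 0, 0, -0.3, 0, 0, 0.07, 0, 0, 0, -0.3, 0, 0, 0.07, 0, 0, 0, -0.3, 0, 0, 0, 0, 0, 0, -0.3])

```text
t: 5.17
ee_pos: [0.4405, -0.1875, 0.0533]
eef_rot: [0.707, 0.708, -0.001, -0.002]
force: [-0.3, 0.0, -0.0]
opening: 0.65
gripper_force: 0.0
```

arm_command(rows=[0, 0.012, 0, 0, 0, 0, -0.3, 0, 0, 0, 0, 0, 0, 1, 0, 0, 0, 0, 0, 0, 1, 0, 0, 0, 0, 0, 0, 1, 0, 0, 0, 0, 0, 0, 1, 0, 0, 0, 0, 0, 0, 1, 0, 0, 0, 0, 0, 0, 1])

```text
t: 5.75
ee_pos: [0.4437, -0.1883, 0.0563]
eef_rot: [0.707, 0.708, 0.0, 0.0]
force: [-1.3, -0.3, 3.7]
opening: 0.152
gripper_force: 42.0
```

arm_command(rows=[0, 0, 0, 0, 0, 0.2, 1, 0, 0, 0, 0, 0, 0.2, 1, 0, 0, 0, 0, 0, 0.2, 1, 0, 0, 0, 0, 0, 0.2, 1, 0, 0, 0, 0, 0, 0.2, 1])

```text
t: 6.17
ee_pos: [0.4427, -0.1881, 0.0563]
eef_rot: [0.861, 0.509, -0.0, -0.001]
force: [-3.4, 0.3, 6.6]
opening: 0.156
gripper_force: 42.3
```

```bash
python3 -c "
from h import *
show()"
```

```text
6.17 [ 0.4427 -0.1881  0.0563] phi -28.84 tilt [-0.001  0.001] open 0.156 F [-3.4  0.3  6.6] [0.   0.66 0.11] j7 0.44
```

arm_command(rows=[0, 0, 0, 0, 0, 0.22, 1, 0, 0, 0, 0, 0, 0.22, 1, 0, 0, 0, 0, 0, 0.22, 1, 0, 0, 0, 0, 0, 0.22, 1, 0, 0, 0, 0, 0, 0.22, 1, 0, 0, 0, 0, 0, 0.22, 1, 0, 0, 0, 0, 0, 0.08, 1, 0, 0, 0, 0, 0, 0, 1])

```text
t: 6.83
ee_pos: [0.4419, -0.187, 0.0563]
eef_rot: [0.982, 0.187, -0.001, -0.001]
force: [-5.4, 1.5, 11.3]
opening: 0.151
gripper_force: 43.1
```

```bash
python3 -c "
from h import *
show()"
```

```text
6.83 [ 0.4419 -0.187   0.0563] phi -68.48 tilt [-0.003  0.002] open 0.151 F [-5.4  1.5 11.3] [0.33 0.89 0.6 ] j7 -0.02
```

arm_command(rows=[0, 0, 0, 0, 0, -0.02, -0.3, 0, 0, 0, 0, 0, 0, -0.3, 0, 0, 0, 0, 0, 0, -0.3, 0, 0, 0, 0, 0, 0, -0.3, 0, 0, -0.1, 0, 0, 0, -0.3, 0, 0, -0.15, 0, 0, 0, -0.3, 0, 0, -0.15, 0, 0, 0, -0.3, 0, 0, 0, 0, 0, 0, -0.3])

```text
t: 7.5
ee_pos: [0.4458, -0.1896, 0.1185]
eef_rot: [0.982, 0.19, 0.002, 0.002]
force: [0.1, -0.2, -0.2]
opening: 0.649
gripper_force: 0.0
```

```bash
python3 - <<'E'
from h import *
show()
im=manip.capture('scene')[:,:,::-1]; it=manip.capture('top')[:,:,::-1]
r=[cv2.resize(rectify(x,n,.084,.40,.66,-.30,.0),(390,338)) for x,n in ((im,'scene'),(it,'top'))]
for q in r:
    for p in (b,c,d): cv2.circle(q,(int(1300*(0-p[1])),int(1300*(.66-p[0]))),2,(0,0,255),-1)
cv2.imwrite('pics/r3.png',np.hstack(r))
plan([(c[0],c[1],.106,-90,-.3,6)])
E
```

```text
7.5 [ 0.4458 -0.1896  0.1185] phi -68.12 tilt [ 0.005 -0.002] open 0.649 F [ 0.1 -0.2 -0.2] [ 0.    0.02 -0.04] j7 -0.13
0.115, -0.119, 0.011, 0.000, -0.001, 0.128, -0.300,
0.107, -0.127, 0.011, 0.000, -0.001, 0.128, -0.300,
0.099, -0.133, 0.011, 0.000, -0.001, 0.128, -0.300,
0.090, -0.139, 0.011, 0.000, -0.001, 0.128, -0.300,
0.081, -0.145, 0.011, 0.000, -0.001, 0.128, -0.300,
0.072, -0.149, 0.011, 0.000, -0.001, 0.128, -0.300,
```

View pics/r3.png

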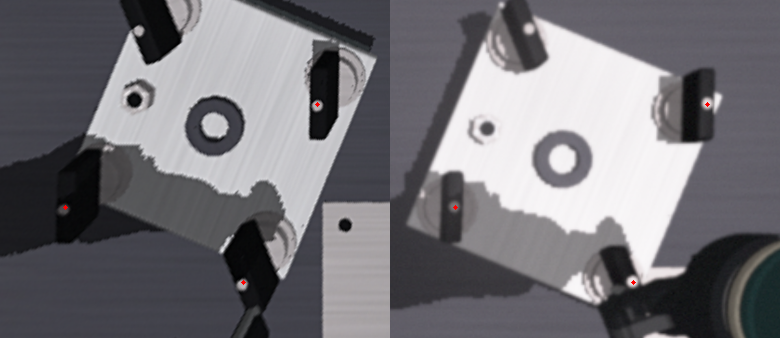

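Rectified at bar-top height, the modelled axes (red dots) sit on the handle studs. Bar b is now parallel to the tight bar, and bars c and d both lie along world x, unmoved. Moving on to c.

arm_command(rows=[0.115, -0.119, 0.011, 0, 0, 0.128, -0.3, 0.107, -0.127, 0.011, 0, 0, 0.128, -0.3, 0.099, -0.133, 0.011, 0, 0, 0.128, -0.3, 0.09, -0.139, 0.011, 0, 0, 0.128, -0.3, 0.081, -0.145, 0.011, 0, 0, 0.128, -0.3, 0.072, -0.149, 0.011, 0, 0, 0.128, -0.3, 0, 0, 0, 0, 0, 0, -0.3, 0, 0, 0, 0, 0, 0, -0.3])

```text
t: 8.27
ee_pos: [0.4997, -0.0481, 0.1044]
eef_rot: [1.0, 0.001, -0.001, 0.0]
force: [0.6, -0.4, 0.9]
opening: 0.654
gripper_force: 0.0
```

```bash
python3 - <<'E'
from h import *
show()
plan([(c[0],c[1],.054,-90,-.3,4)])
E
```

```text
8.27 [ 0.4997 -0.0481  0.1044] phi -89.83 tilt [-0.002 -0.   ] open 0.654 F [ 0.6 -0.4  0.9] [-0.06 -0.02  0.04] j7 -0.67
0.001, 0.003, 0.084, 0.000, 0.001, 0.001, -0.300,
0.001, 0.003, 0.084, 0.000, 0.001, 0.001, -0.300,
0.001, 0.003, 0.084, 0.000, 0.001, 0.001, -0.300,
0.001, 0.003, 0.084, 0.000, 0.001, 0.001, -0.300,
```

arm_command(rows=[0, 0.003, 0.084, 0, 0, 0, -0.3, 0, 0.003, 0.084, 0, 0, 0, -0.3, 0, 0.003, 0.084, 0, 0, 0, -0.3, 0, 0.003, 0.084, 0, 0, 0, -0.3, 0, 0, 0, 0, 0, 0, -0.3])

```text
t: 8.68
ee_pos: [0.4977, -0.0529, 0.0537]
eef_rot: [1.0, -0.002, -0.002, -0.0]
force: [-0.9, 0.1, 0.6]
opening: 0.65
gripper_force: 0.0
```

arm_command(rows=[0, 0, 0, 0, 0, 0, 1, 0, 0, 0, 0, 0, 0, 1, 0, 0, 0, 0, 0, 0, 1, 0, 0, 0, 0, 0, 0, 1, 0, 0, 0, 0, 0, 0, 1, 0, 0, 0, 0, 0, 0, 1])

```text
t: 9.18
ee_pos: [0.4998, -0.0493, 0.0563]
eef_rot: [1.0, -0.0, -0.0, -0.002]
force: [-0.2, 4.5, 6.9]
opening: 0.155
gripper_force: 41.7
```

```bash
python3 -c "
from h import *
show()"
```

```text
9.18 [ 0.4998 -0.0493  0.0563] phi -90.02 tilt [-0.     0.005] open 0.155 F [-0.2  4.5  6.9] [ 0.97  0.24 -0.07] j7 -0.57
```

arm_command(rows=[0, 0, 0, 0, 0, 0.21, 1, 0, 0, 0, 0, 0, 0.21, 1, 0, 0, 0, 0, 0, 0.21, 1, 0, 0, 0, 0, 0, 0.21, 1, 0, 0, 0, 0, 0, 0.21, 1, 0, 0, 0, 0, 0, 0.21, 1])

```text
t: 9.68
ee_pos: [0.5, -0.0485, 0.0563]
eef_rot: [0.95, -0.312, -0.001, -0.003]
force: [-0.3, 6.0, 6.3]
opening: 0.152
gripper_force: 42.0
```

arm_command(rows=[0, 0, 0, 0, 0, 0.21, 1, 0, 0, 0, 0, 0, 0.21, 1, 0, 0, 0, 0, 0, 0.21, 1, 0, 0, 0, 0, 0, 0.21, 1, 0, 0, 0, 0, 0, 0.21, 1, 0, 0, 0, 0, 0, 0.09, 1, 0, 0, 0, 0, 0, 0, 1])

```text
t: 10.27
ee_pos: [0.5006, -0.0479, 0.0562]
eef_rot: [0.826, -0.563, -0.002, -0.003]
force: [-0.4, 6.6, 8.0]
opening: 0.154
gripper_force: 42.6
```

```bash
python3 -c "
from h import *
show()"
```

```text
10.27 [ 0.5006 -0.0479  0.0562] phi -158.57 tilt [-0.     0.007] open 0.154 F [-0.4  6.6  8. ] [1.52 0.13 0.59] j7 -1.55
```

arm_command(rows=[0, 0, 0, 0, 0, -0.02, -0.3, 0, 0, 0, 0, 0, 0, -0.3, 0, 0, 0, 0, 0, 0, -0.3, 0, 0, 0, 0, 0, 0, -0.3, 0, 0, -0.1, 0, 0, 0, -0.3, 0, 0, -0.15, 0, 0, 0, -0.3, 0, 0, -0.1, 0, 0, 0, -0.3, 0, 0, 0, 0, 0, 0, -0.3])

```text
t: 10.93
ee_pos: [0.5012, -0.0531, 0.1103]
eef_rot: [0.827, -0.562, 0.002, -0.001]
force: [-0.1, -0.0, -0.2]
opening: 0.649
gripper_force: 0.0
```

```bash
python3 - <<'E'
from h import *
show()
plan([(d[0],d[1],.11,-90,-.3,10)])
E
```

```text
10.93 [ 0.5012 -0.0531  0.1103] phi -158.35 tilt [ 0.004 -0.002] open 0.649 F [-0.1 -0.  -0.2] [-0.01 -0.03  0.01] j7 -1.65
0.138, -0.002, 0.001, -0.000, -0.001, -0.239, -0.300,
0.137, 0.015, 0.001, -0.000, -0.001, -0.239, -0.300,
0.134, 0.031, 0.001, -0.000, -0.001, -0.239, -0.300,
0.130, 0.047, 0.000, -0.000, -0.001, -0.239, -0.300,
0.123, 0.062, 0.000, -0.000, -0.001, -0.239, -0.300,
0.115, 0.076, 0.000, -0.000, -0.001, -0.239, -0.300,
0.105, 0.089, 0.000, -0.000, -0.001, -0.239, -0.300,
0.094, 0.101, 0.000, -0.000, -0.001, -0.239, -0.300,
0.081, 0.112, 0.000, -0.000, -0.001, -0.239, -0.300,
0.067, 0.120, 0.000, -0.000, -0.001, -0.239, -0.300,
```

arm_command(rows=[0.138, -0.002, 0, 0, 0, -0.239, -0.3, 0.137, 0.015, 0, 0, 0, -0.239, -0.3, 0.134, 0.031, 0, 0, 0, -0.239, -0.3, 0.13, 0.047, 0, 0, 0, -0.239, -0.3, 0.123, 0.062, 0, 0, 0, -0.239, -0.3, 0.115, 0.076, 0, 0, 0, -0.239, -0.3, 0.105, 0.089, 0, 0, 0, -0.239, -0.3, 0.094, 0.101, 0, 0, 0, -0.239, -0.3, 0.081, 0.112, 0, 0, 0, -0.239, -0.3, 0.067, 0.12, 0, 0, 0, -0.239, -0.3, 0, 0, 0, 0, 0, 0, -0.3, 0, 0, 0, 0, 0, 0, -0.3])

```text
t: 11.93
ee_pos: [0.5782, -0.2445, 0.1076]
eef_rot: [1.0, -0.0, -0.0, -0.0]
force: [-0.6, -0.3, -0.5]
opening: 0.651
gripper_force: 0.0
```

```bash
python3 - <<'E'
from h import *
show()
plan([(d[0],d[1],.054,-90,-.3,4)])
E
```

```text
11.93 [ 0.5782 -0.2445  0.1076] phi -90.03 tilt [-0.  0.] open 0.651 F [-0.6 -0.3 -0.5] [ 0.04  0.05 -0.02] j7 -0.54
0.003, -0.000, 0.089, -0.000, 0.000, -0.000, -0.300,
0.003, -0.000, 0.089, -0.000, 0.000, -0.000, -0.300,
0.003, -0.000, 0.089, -0.000, 0.000, -0.000, -0.300,
0.003, -0.000, 0.089, -0.000, 0.000, -0.000, -0.300,
```

arm_command(rows=[0.003, 0, 0.089, 0, 0, 0, -0.3, 0.003, 0, 0.089, 0, 0, 0, -0.3, 0, 0, 0.089, 0, 0, 0, -0.3, 0, 0, 0.089, 0, 0, 0, -0.3, 0, 0, 0, 0, 0, 0, -0.3])

```text
t: 12.35
ee_pos: [0.5775, -0.2404, 0.0507]
eef_rot: [1.0, 0.002, -0.003, -0.002]
force: [-0.4, -0.1, -1.0]
opening: 0.651
gripper_force: 0.0
```

arm_command(rows=[0, 0, 0, 0, 0, 0, 1, 0, 0, 0, 0, 0, 0, 1, 0, 0, 0, 0, 0, 0, 1, 0, 0, 0, 0, 0, 0, 1, 0, 0, 0, 0, 0, 0, 1, 0, 0, 0, 0, 0, 0, 1])

```text
t: 12.85
ee_pos: [0.5801, -0.2436, 0.0555]
eef_rot: [1.0, 0.002, 0.001, 0.001]
force: [-0.2, -1.0, 1.9]
opening: 0.153
gripper_force: 43.4
```

```bash
python3 -c "
from h import *
show()"
```

```text
12.85 [ 0.5801 -0.2436  0.0555] phi -89.82 tilt [ 0.001 -0.001] open 0.153 F [-0.2 -1.   1.9] [-0.15  0.03  0.06] j7 -0.48
```

arm_command(rows=[0, 0, 0, 0, 0, 0.21, 1, 0, 0, 0, 0, 0, 0.21, 1, 0, 0, 0, 0, 0, 0.21, 1, 0, 0, 0, 0, 0, 0.21, 1, 0, 0, 0, 0, 0, 0.21, 1, 0, 0, 0, 0, 0, 0.21, 1])

```text
t: 13.35
ee_pos: [0.5802, -0.2434, 0.0555]
eef_rot: [0.951, -0.311, 0.001, 0.0]
force: [-0.1, -0.9, 0.9]
opening: 0.15
gripper_force: 43.4
```

arm_command(rows=[0, 0, 0, 0, 0, 0.21, 1, 0, 0, 0, 0, 0, 0.21, 1, 0, 0, 0, 0, 0, 0.21, 1, 0, 0, 0, 0, 0, 0.21, 1, 0, 0, 0, 0, 0, 0.21, 1, 0, 0, 0, 0, 0, 0.1, 1, 0, 0, 0, 0, 0, 0, 1])

```text
t: 13.93
ee_pos: [0.5805, -0.2433, 0.0554]
eef_rot: [0.826, -0.564, 0.001, 0.001]
force: [0.3, -0.2, 3.7]
opening: 0.154
gripper_force: 44.5
```

```bash
python3 -c "
from h import *
show()"
```

```text
13.93 [ 0.5805 -0.2433  0.0554] phi -158.66 tilt [ 0.001 -0.002] open 0.154 F [ 0.3 -0.2  3.7] [-0.2   0.    0.71] j7 -1.47
```

Screw d is at its stop (moment 0.71 N m). I'll release, lift clear and check.

arm_command(rows=[0, 0, 0, 0, 0, -0.02, -0.3, 0, 0, 0, 0, 0, 0, -0.3, 0, 0, 0, 0, 0, 0, -0.3, 0, 0, 0, 0, 0, 0, -0.3, 0, 0, -0.1, 0, 0, 0, -0.3, 0, 0, -0.2, 0, 0, 0, -0.3, 0, 0, -0.25, 0, 0, 0, -0.3, 0, 0, -0.25, 0, 0, 0, -0.3, 0, 0, -0.15, 0, 0, 0, -0.3, 0, 0, 0, 0, 0, 0, -0.3, 0, 0, 0, 0, 0, 0, -0.3])

```text
t: 14.85
ee_pos: [0.5802, -0.2435, 0.1995]
eef_rot: [0.828, -0.561, 0.002, -0.001]
force: [-0.1, 0.5, -1.1]
opening: 0.651
gripper_force: 0.0
```

```bash
python3 - <<'E'
from h import *
show()
r=[cv2.resize(rectify(manip.capture(n)[:,:,::-1],n,.084,.40,.70,-.30,.0),(390,390)) for n in ('scene','top')]
for q in r:
    f=lambda p:(int(1300*(0-p[1])),int(1300*(.70-p[0])))
    cv2.line(q,f(c),f(d),(0,0,255),1); cv2.line(q,f(b),f(sc(0)),(0,0,255),1)
cv2.imwrite('pics/r4.png',np.hstack(r))
E
```

```text
14.85 [ 0.5802 -0.2435  0.1995] phi -158.3 tilt [ 0.003 -0.001] open 0.651 F [-0.1  0.5 -1.1] [-0.01 -0.01 -0.  ] j7 -1.61
```

View pics/r4.png

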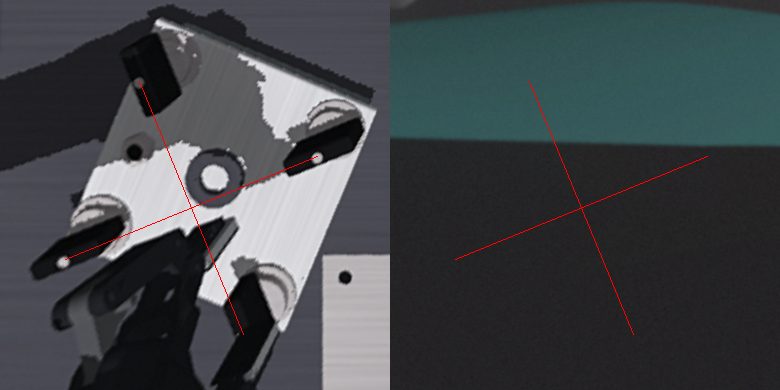

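The scene view shows the bars at c (65,262), d (318,158) and b all lined up with the diagonals, and the gripper is clear. The arm blocks the top view. Handing in.

```bash
python3 -c "
from workcell import manip
print(manip.job_done())"
```

```text
the job is handed in; nothing more can be done
None
```

I turned screw_b to its stop first, then screw_c and screw_d. All three handles now point to the plate's middle, the gripper is clear, and the job was handed in at about 15 s; no verdict came back.

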